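# Close the steriliser pot and set its timer

### The arm

A 6-joint arm with a two-finger parallel gripper is mounted at the origin on the work surface. World frame = base frame: x ahead of the robot, y to its left, z up, the work surface at z = 0. Lengths are in m, angles in rad, forces in N, time in s.
With the tool pointing down it reaches from about 0.275 to 1 m from the base axis. Payload 8.4 kg.
Tool frame: the origin (TCP) lies midway between the tips of the shut fingers; the grasp point (between the pads) lies 19 mm behind it; y points along the fingers, x is the direction in which the jaws open and shut, and the axes are right-handed (so a half turn about y gives the same grasp; the last joint's range is limited). The gripper opens to 85 mm and grips with 20 to 120 N. Pads are 22 mm wide; open, the fingers measure 114 mm over their backs; the gripper's body (76 mm by 85 mm) begins 54 mm behind the grasp point. The pads swing forward as they close: fully open they stand 13 mm farther back than shut.
Start: joints at [-1.141, 0.353, 1.633, -0, 1.155, -0.002], TCP at [0.262, -0.568, 0.231] pointing down, gripper open.
Joint ranges: [-2.63, 2.63], [-0.92, 2.1], [0.06, 2.66], [-1.3, 4.44], [0, 2.69], [-3.02, 3.02]. Speed limits (rad/s): [2.22, 2.22, 2.79, 3.14, 3.14, 3.14].

### API

Orientations are given as a unit quaternion [w, x, y, z].
In Python, from workcell import env, imaging gives the robot as it stands.
- The arm moves only by the tool servo_tool, never from a script. Its argument "moves" is a list of rows, each a list of 7 numbers: the shift along the world's x, y, z in units of 0.3 m (1.0 is 0.3 m), then the turn, a rotation vector about the world's x, y, z in units of 30 degrees (1.0 is 30 degrees), then the opening in per cent of the stroke, from 0 (shut) to 100 (fully open). In form: [[dx, dy, dz, rx, ry, rz, gripper], ...]. A call has 1 to 8 rows; each row shifts and turns the commanded pose from where the row before left it; what a row does not reach is not made up. A row lasts 1/8 s, in which the tool goes at most 62.5 mm and 10.7 degrees, less where a joint would pass 70% of its speed; a pose out of reach is approached as far as the arm can. A call with a number of a shift or a turn outside -1 to 1 is refused whole. A call with a gripper value outside its range is refused whole. The fingers move at their own pace and stop on an object; the grip force is fixed at half the most. Time passes only in rows, so rows that do not move let the fingers close. It gives the time, the measured TCP pose, the force and the opening at its end, in the units of the state.
- env.observe(): the state, without advancing time (a new reading comes with each control period).
- imaging.snapshot(name): name is "scene" or "top"; returns the picture (420x560x3 uint8, red, green, blue); there is no depth.
- imaging.calibration(name): a dict with "intrinsics" (3x3 intrinsics, pixels), "extrinsics" (4x4, takes a point from camera to world coordinates). Camera axes: x right, y up, looking along -z (the intrinsics and any distortion apply to the point x, -y, -z); pixel columns grow to the right and rows downward; lengths in m; the calibration is good to about 2 mm. A picture is of the moment at which its call begins. calibration takes no time and is no camera call.
- env.job_done(): hands the job in, once; it reports no verdict.
The state is a dict: "time_s": time; "qpos": joint angles; "dq": joint speeds; "joint_efforts": joint torques, N m; "eef_pos": TCP position; "orientation": TCP orientation; "wrist_force": force on the tool from outside, world axes, zero at the start; "moment": the same for the moment, N m; "gripper_width": finger opening in m.
Only numpy, scipy, OpenCV 4.12 (cv2) and the standard library are available. Lean on these libraries where they do the work, as an engineer would, in place of code of your own. Each camera call takes 0.05 s, during which the arm holds its last target.

### The job

Close the steriliser pot over the piping nozzles: set its loose lid gently on the pot (do not drop it) and press it down until it has snapped fully home, flush on the rim all round. Then turn the timer's knob to its third click clockwise from the off stop, and let go. Leave the scale, the bowl and the dough scraper where they are.

Things in the scene. Friction and masses are not known exactly. Their poses are not given: they have to be found in the camera images.
- lid_handle (a point): Centre of the loose lid's handle, a black upright bar 85 mm long, 22 mm wide, 40 mm high, on the lid's axis. Half-way up it: 20 mm below the handle's top, 20 mm above the flange's top, 28 mm above the flange's underside, 58 mm above the plug's foot. x runs along the handle, z up.
- lid: The grey loose lid (about 0.3 kg), standing plug-down on the table. Origin: centre of its plug's foot. The plug is 30 mm deep, 107 mm wide at its foot, tapering out to 127 mm at a bead 22 to 24 mm up, then waisted; above it a flat round flange 154 mm across, 8 mm thick, with the bar handle on top.
- pot: Round steel pot fixed to the table, 146 mm across outside, 136 mm inside, metal nozzles on its floor; origin under its centre. Four black sprung catches stand inwards just below the rim, 120 mm between opposite ones. The lid's taper centres it on them; any turn about the vertical will do.
- pot_rim (a point): Centre of the pot's mouth, level with the rim, 120 mm above the table; z up. A lid just laid on rests on the catches, flange about 10 to 14 mm above the rim. Pressed at its middle with about 5 to 14 N it rides over them, snaps and stays, flange on the rim: lid_handle 28 mm above this point. One side may snap first and the other stay up until pressed there.
- timer: White timer box 130 x 130 mm, 55 mm high, fixed to the table, a black knob on top: a disc 64 mm across with a bar grip. Six raised black marks around it, 23 degrees apart, show the clicks: a square one is off, then five thin bars clockwise. Origin under its centre; the off mark lies on its +y side.
- dial_grip (a point): Point on the timer knob's axis, half-way up its bar; turns with the knob: x along the bar to the pointer end, z up. The bar is 16 mm wide and 76 mm long, reaching 45 mm from the axis at the pointer end (white line on top), 31 mm at the other. Its top is 18 mm above this point; the disc's top 18 mm below.
- dial (a joint): Turn of the timer knob in rad, growing clockwise seen from above: 0 at the off stop (pointer at the square mark), a click every 0.4 (third click 1.2), end stop at the fifth, 2.0. A sprung detent of under 0.1 N m pulls it into the nearest click and holds it. It starts at off, the first or the second click.
- scale: Bystander: flat white bench scale, 130 x 180 x 28 mm; origin under its centre.
- bowl: Bystander: steel bowl 140 mm across, 60 mm high; origin under its centre.
- scraper: Bystander: dough scraper lying flat, steel blade 100 x 120 mm with a wooden round handle 130 mm long and 24 mm thick across one edge; origin under the handle's middle.
Things that resemble listed ones, but are neither listed nor needed, are in the scene too. What is shaped like the timer but blue or yellow is not meant. What is shaped like the lid but turquoise is not meant.

How it is judged:
On the way, in this order (a step that is already met when the one before it is completed fails the run):
1. the lid is pressed fully home on the pot (z of lid_handle in the frame of pot_rim below 0.0305 m and horizontal distance between lid_handle and pot_rim below 0.006 m and angle between lid_handle's own z axis and vertical below 0.03 rad), for 0.2 s.
2. then the timer knob is at its third click (value of joint dial between 1.08 and 1.32 rad), for 0.2 s.
At the end, for the whole second after the job is handed in: The lid sits on the pot, its flange within 2.5 mm of the rim, centred within 6 mm and level within 0.03 rad, and the timer knob rests at the third click (1.2 rad, within 0.12) (all of step 1 and all of step 2); the robot touches nothing.
It fails at once if the lid is dropped: it moves faster than 0.5 m/s with no finger on it (a fall of about 13 mm) (linear speed of lid above 0.5 m/s and contact force between the fingers and lid below 0.01 N).
It fails at once if the scale is moved by more than 30 mm (distance of scale from where it was at the start of the episode above 0.03 m).
It fails at once if the bowl is moved by more than 30 mm (distance of bowl from where it was at the start of the episode above 0.03 m).
It fails at once if the scraper is moved by more than 30 mm (distance of scraper from where it was at the start of the episode above 0.03 m).
It also fails if it takes over 58 s, if anything falls off the work surface, if the arm or the gripper's body presses on something with over 40 N, if the wrist force passes 120 N, or if a joint passes its speed limit or range.

## Working session

There is one attempt and no reset: what is moved stays moved. The work goes in short steps, Python scripts to look and compute and a tool call to move; the robot and the scene stay as the last step left them, time stands still between calls to the robot, and variables do not carry over. Pictures are saved under pics/ and viewed, and the job is handed in when it is done.

Besides the shell and the picture viewer there is one more tool, called after "Call:" by a JSON object that holds its "api" and its "payload", one argument or row to a line. servo_tool: Moves the arm, as the interface text tells. Its arguments: {"type":"object","properties":{"moves":{"type":"array"}},"required":["moves"]}

```bash
ls; mkdir -p pics; python3 - <<'E'
from workcell import env, imaging
import cv2
print(env.observe())
for n in("scene","top"):
    im=imaging.snapshot(n); cv2.imwrite(f"pics/{n}0.png",im[:,:,::-1]); c=imaging.calibration(n); print(n,c)
E
```

```text
pics
{'time_s': 0.0, 'qpos': array([-1.14143118e+00,  3.53637211e-01,  1.63417036e+00, -2.21381217e-05,
        1.15516372e+00, -2.38687048e-03]), 'dq': array([ 0.00014304,  0.00109658, -0.00105801, -0.00051276,  0.00022651,
        0.00063887]), 'joint_efforts': array([ 1.63551613e-03, -6.05245829e+01, -3.42068553e+01, -4.85299233e-05,
        9.56005213e-03,  7.42062753e-06]), 'eef_pos': array([ 0.26133856, -0.56720503,  0.230553  ]), 'orientation': array([ 0.59575551, -0.59523993,  0.38170394, -0.38087648]), 'wrist_force': array([ 0.38458782, -0.35182879,  0.493204  ]), 'moment': array([ 0.0026556 , -0.03123749,  0.02577834]), 'gripper_width': 0.08525651850417808}
scene {'intrinsics': array([[540.5888409 ,   0.        , 282.04141982],
       [  0.        , 540.5888409 , 210.46565147],
       [  0.        ,   0.        ,   1.        ]]), 'extrinsics': array([[-8.74717259e-01, -2.84275249e-01,  3.92501337e-01,
         1.08885233e+00],
       [ 4.84632844e-01, -5.11667356e-01,  7.09455794e-01,
         9.14242471e-01],
       [-8.50601372e-04,  8.10792267e-01,  5.85333389e-01,
         9.61955352e-01],
       [ 0.00000000e+00,  0.00000000e+00,  0.00000000e+00,
         1.00000000e+00]])}
top {'intrinsics': array([[409.76203403,   0.        , 277.63066255],
       [  0.        , 409.76203403, 202.51834079],
       [  0.        ,   0.        ,   1.        ]]), 'extrinsics': array([[ 0.00269197,  0.98939613, -0.14521728,  0.3957526 ],
       [-0.99998104,  0.00346771,  0.00508908, -0.08816162],
       [ 0.00553869,  0.14520083,  0.9893867 ,  1.12509819],
       [ 0.        ,  0.        ,  0.        ,  1.        ]])}
```

View pics/scene0.png

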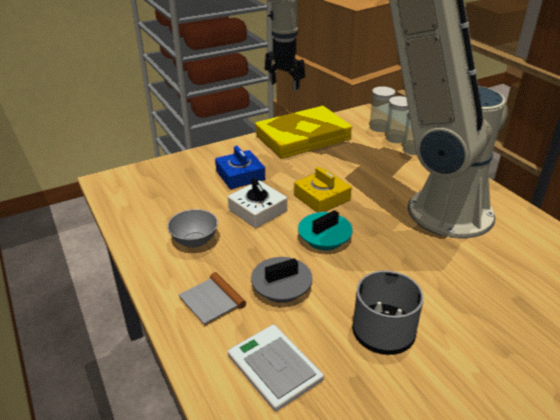

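View pics/top0.png

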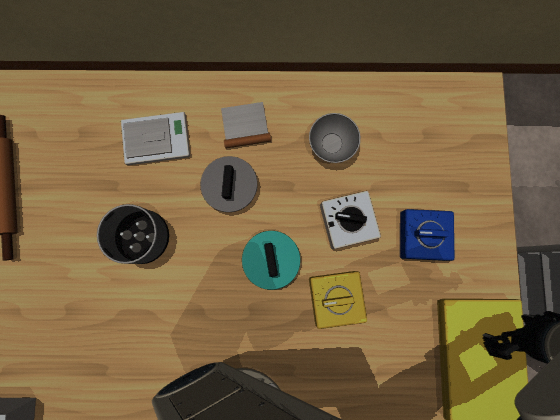

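The top view shows these candidates:
- **Lids:** grey at (229,184) and turquoise at (271,260). I choose grey.
- **Timers:** white at (350,220), blue at (427,235) and yellow at (338,300). I choose white.
- **Pot or bowl:** the pot with nozzles is at (133,235) and the bowl at (334,138).

In the scene view the grey lid is at (282,280), the white timer at (257,200) and the pot at (387,312).

```bash
python3 - <<'E'
import cv2,numpy as np
t=cv2.imread('pics/top0.png'); s=cv2.imread('pics/scene0.png')
a=cv2.resize(t[145:225,190:270],None,fx=4.9,fy=4.9,interpolation=cv2.INTER_CUBIC)
b=cv2.resize(t[180:260,310:390],None,fx=4.9,fy=4.9,interpolation=cv2.INTER_CUBIC)
cv2.imwrite('pics/crop0.png',np.hstack([a,b]))
a=cv2.resize(s[235:315,235:335],None,fx=3.9,fy=3.9,interpolation=cv2.INTER_CUBIC)
b=cv2.resize(s[160:240,210:310],None,fx=3.9,fy=3.9,interpolation=cv2.INTER_CUBIC)
cv2.imwrite('pics/crop1.png',np.hstack([a,b]))
E
```

```text
(no output)
```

View pics/crop0.png

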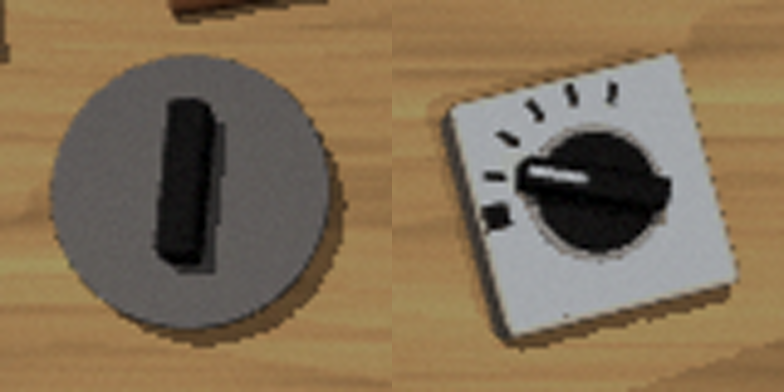

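View pics/crop1.png

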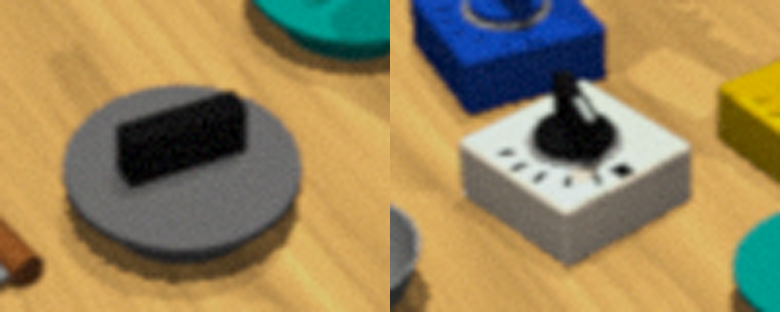

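```bash
cat > h.py <<'E'
import cv2,numpy as np,json
from workcell import env, imaging
def K(n):
    c=imaging.calibration(n); return c['intrinsics'],c['extrinsics']
def ray(n,uv):
    k,e=K(n); uv=np.atleast_2d(uv).astype(float)
    d=np.c_[(uv[:,0]-k[0,2])/k[0,0],-(uv[:,1]-k[1,2])/k[1,1],-np.ones(len(uv))]@e[:3,:3].T
    return e[:3,3],d
def onz(n,uv,z):
    o,d=ray(n,uv); return o+d*((z-o[2])/d[:,2])[:,None]
def proj(n,P):
    k,e=K(n); p=(np.atleast_2d(P)-e[:3,3])@e[:3,:3]
    return np.c_[k[0,2]+k[0,0]*p[:,0]/-p[:,2], k[1,2]-k[1,1]*p[:,1]/-p[:,2]]
def circ(P):
    A=np.c_[2*P[:,0],2*P[:,1],np.ones(len(P))]; s=np.linalg.lstsq(A,(P[:,:2]**2).sum(1),rcond=None)[0]
    return s[:2],np.sqrt(s[2]+s[0]**2+s[1]**2)
E
python3 - <<'E'
from h import *
t=cv2.imread('pics/top0.png'); s=cv2.imread('pics/scene0.png')
def big(mask,roi):
    m=np.zeros_like(mask); x0,y0,x1,y1=roi; m[y0:y1,x0:x1]=mask[y0:y1,x0:x1]
    c=max(cv2.findContours(m,cv2.RETR_EXTERNAL,cv2.CHAIN_APPROX_NONE)[0],key=cv2.contourArea)
    return c[:,0,:].astype(float),cv2.contourArea(c)
for n,im,roi,hr in(('top',t,(190,145,270,225),(210,150,250,210)),('scene',s,(240,250,325,310),(255,250,305,290))):
    hsv=cv2.cvtColor(im,cv2.COLOR_BGR2HSV)
    grey=((hsv[...,1]<70)&(hsv[...,2]>25)).astype(np.uint8)
    grey=cv2.morphologyEx(cv2.morphologyEx(grey,2,np.ones((3,3))),3,np.ones((3,3)))
    c,a=big(grey,roi); 
    P=onz(n,c,0.038); xy,r=circ(P); 
    print(n,'flange',xy,r,a, np.abs(np.linalg.norm(P[:,:2]-xy,axis=1)-r).max())
    blk=(im.max(2)<45).astype(np.uint8); c,a=big(blk,hr); rc=cv2.minAreaRect(c.astype(np.float32)); print(' blk',a,rc, onz(n,rc[0],.078), onz(n,rc[0],.058))
    bx=cv2.boxPoints(rc); print(onz(n,bx,.078)[:,:2])
# pot rim
for n,im in(('top',t),('scene',s)):
    x=(95,200,175,270) if n=='top' else (350,270,425,350)
    cv2.imwrite(f'pics/pot_{n}.png',cv2.resize(im[x[1]:x[3],x[0]:x[2]],None,fx=7,fy=7,interpolation=cv2.INTER_CUBIC))
E
```

```text
top flange [0.60662064 0.03894258] 0.07517538538741779 2398.5 0.0015922557371556845
 blk 314.0 ((228.2524871826172, 181.97525024414062), (11.641935348510742, 34.12977600097656), 5.710593223571777) [[0.60297799 0.03499066 0.078     ]] [[0.60693608 0.03734292 0.058     ]]
[[0.55974573 0.05346582]
 [0.64971624 0.04663994]
 [0.64673363 0.01629184]
 [0.55682265 0.02348666]]
scene flange [0.61003849 0.04646132] 0.06737704695352668 1524.5 0.06563053972033249
 blk 472.5 ((281.0906677246094, 270.28717041015625), (15.658829689025879, 34.7304801940918), 72.47443389892578) [[0.61809536 0.05826637 0.078     ]] [[0.60744421 0.03889941 0.058     ]]
[[0.65445852 0.02884805]
 [0.56449028 0.03441585]
 [0.58209501 0.08739117]
 [0.66876276 0.08080982]]
```

View pics/pot_top.png

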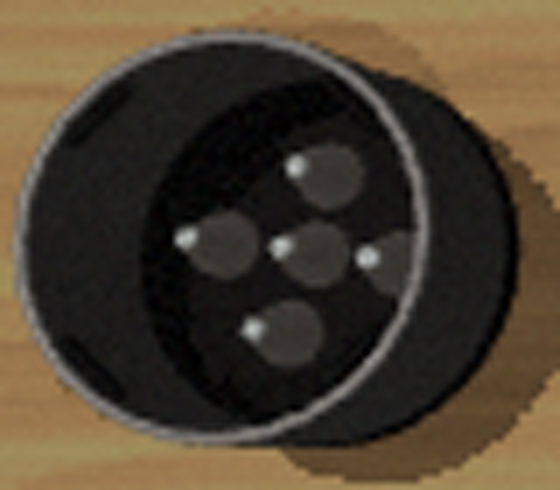

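View pics/pot_scene.png

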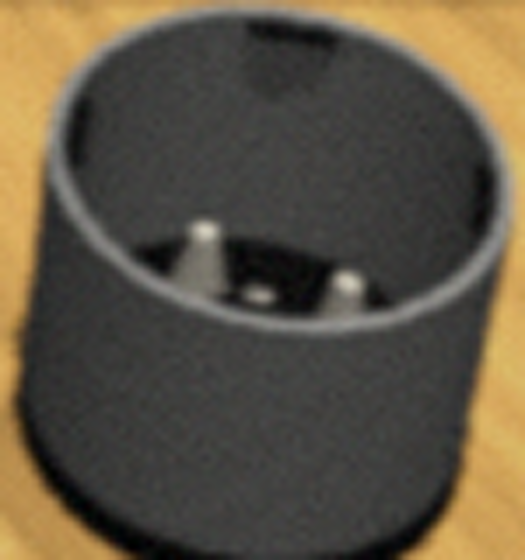

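```bash
python3 - <<'E'
from h import *
t=cv2.imread('pics/top0.png'); s=cv2.imread('pics/scene0.png')
for n,im,r,seed in(('top',t,(95,200,175,270),(127,234)),('scene',s,(350,268,428,350),(391,292))):
    hsv=cv2.cvtColor(im,cv2.COLOR_BGR2HSV)
    m=((hsv[...,1]<60)&(hsv[...,2]>85)).astype(np.uint8)*255
    z=np.zeros_like(m); z[r[1]:r[3],r[0]:r[2]]=m[r[1]:r[3],r[0]:r[2]]
    # radial: from seed, brightest along each ray at rim plane
    g=im.max(2).astype(float); sat=hsv[...,1]
    c=onz(n,[seed],.12)[0,:2]
    for it in range(3):
        pts=[]
        for a in np.linspace(0,2*np.pi,180,endpoint=False):
            rr=np.linspace(.060,.082,60); W=np.c_[c[0]+rr*np.cos(a),c[1]+rr*np.sin(a),np.full(60,.12)]
            uv=proj(n,W).astype(np.float32)
            S=cv2.remap(hsv[...,2].astype(np.float32),uv[None,:,0].copy(),uv[None,:,1].copy(),1)[0]
            T=cv2.remap(sat.astype(np.float32),uv[None,:,0].copy(),uv[None,:,1].copy(),1)[0]
            S=np.where(T<60,S,0); i=S.argmax()
            if S[i]>85: pts.append(W[i,:2])
        P=np.array(pts); c,R=circ(P); d=np.abs(np.linalg.norm(P-c,axis=1)-R); P=P[d<.003]; c,R=circ(P)
    print(n,c,R,len(P))
# timer
for n,im,r in(('top',t,(310,180,390,260)),('scene',s,(215,165,300,235))):
    hsv=cv2.cvtColor(im,cv2.COLOR_BGR2HSV)
    thr=150 if n=='top' else 165
    z=np.zeros(im.shape[:2],np.uint8); x0,y0,x1,y1=r
    z[y0:y1,x0:x1]=((hsv[...,1]<50)&(hsv[...,2]>thr))[y0:y1,x0:x1]
    cs=max(cv2.findContours(z,0,1)[0],key=cv2.contourArea); h=cv2.convexHull(cs)
    q=cv2.approxPolyDP(h,6,True)[:,0]; rc=cv2.minAreaRect(h)
    Q=onz(n,h[:,0],.055)[:,:2].astype(np.float32); rw=cv2.minAreaRect(Q)
    print(n,'timer',q.tolist(),rw)
    k=np.zeros_like(z);cv2.fillConvexPoly(k,h,1)
    blk=((im.max(2)<70)&(k>0)).astype(np.uint8)
    if n=='top':
      for c in cv2.findContours(blk,0,1)[0]:
        M=cv2.moments(c); 
        if M['m00']>1:
            u=(M['m10']/M['m00'],M['m01']/M['m00']); print(M['m00'],u,onz(n,u,.056)[0,:2])
E
```

```text
top [0.46632134 0.27828146] 0.07087029909007746 180
scene [0.46656718 0.27701928] 0.07072811437991118 178
top timer [[367, 191], [379, 236], [334, 247], [322, 202]] ((0.5100359916687012, -0.28559303283691406), (0.12626975774765015, 0.12632352113723755), 13.856879234313965)
15.0 (331.0, 223.88888888888886) [ 0.4965923  -0.23358452]
2.5 (330.26666666666665, 215.5333333333333) [ 0.51860153 -0.23201423]
499.0 (350.94188376753505, 218.54943219772878) [ 0.5108179  -0.28619098]
2.5 (333.7333333333333, 208.06666666666666) [ 0.53841754 -0.24146755]
2.5 (354.46666666666664, 198.26666666666665) [ 0.56474274 -0.29677571]
1.5 (346.4444444444444, 199.2222222222222) [ 0.56211072 -0.27549038]
scene timer [[285, 196], [256, 214], [228, 197], [259, 181]] ((0.5124617218971252, -0.2824450135231018), (0.1291942298412323, 0.1292276680469513), 13.890708923339844)
```

```bash
python3 - <<'E'
from h import *
from scipy.spatial.transform import Rotation as R
o=env.observe(); q=o['orientation']; M=R.from_quat(q[[1,2,3,0]]).as_matrix(); print(M.round(3))
t=cv2.imread('pics/top0.png'); s=cv2.imread('pics/scene0.png')
a=cv2.resize(t[195:245,325:375],None,fx=8,fy=8,interpolation=cv2.INTER_CUBIC)
b=cv2.resize(s[170:220,232:282],None,fx=8,fy=8,interpolation=cv2.INTER_CUBIC)
cv2.imwrite('pics/knob.png',np.clip(np.hstack([a,b]).astype(float)*1.6,0,255).astype(np.uint8))
E
```

```text
[[ 0.419 -0.001  0.908]
 [-0.908  0.001  0.419]
 [-0.001 -1.    -0.   ]]
```

View pics/knob.png

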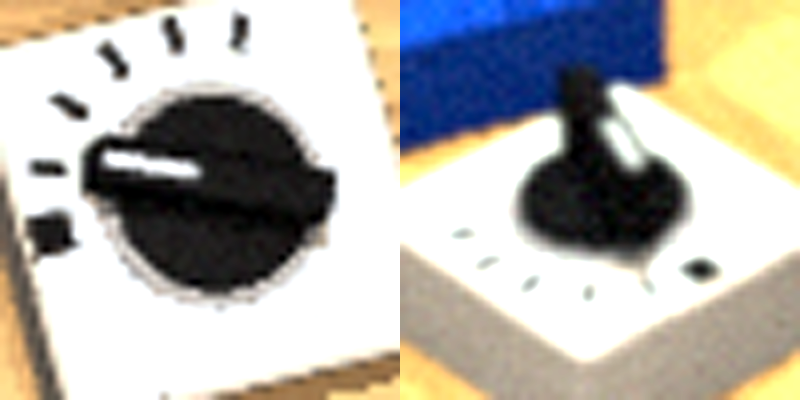

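Call:
{"api": "servo_tool", "payload": {
  "moves": [
    [0.096,0.168,0,0,0,-0.322,100],
    [0.096,0.168,0,0,0,-0.322,100],
    [0.096,0.168,0,0,0,-0.322,100],
    [0.096,0.168,0,0,0,0,100],
    [0.096,0.168,0,0,0,0,100],
    [0.096,0.168,0,0,0,0,100],
    [0.096,0.168,0,0,0,0,100],
    [0.096,0.168,0,0,0,0,100]
  ]
}}

```text
time_s: 1.1
eef_pos: [0.4925, -0.1627, 0.2312]
orientation: [0.481, -0.481, 0.518, -0.518]
wrist_force: [0.1, -0.8, -0.5]
gripper_width: 0.0854
```

```bash
python3 - <<'E'
from h import *
for a,b in(((338.1,215.0),(262.25,190.6)),((349.75,216.25),(258,185))):
    o1,d1=ray('top',a);o2,d2=ray('scene',b);d1=d1[0];d2=d2[0]
    s=np.linalg.lstsq(np.c_[d1,-d2],o2-o1,rcond=None)[0]; print(o1+d1*s[0],o2+d2*s[1])
for z in(.09,.1,.11,.12): print(z,onz('top',[(338.1,215.0),(349.75,216.25)],z)[:,:2])
E
```

```text
[ 0.51500396 -0.24591874  0.09964815] [ 0.51274297 -0.24442796  0.09915587]
[ 0.511802   -0.27502527  0.10080209] [ 0.5110848  -0.27455577  0.10063518]
0.09 [[ 0.51612596 -0.24740303]
 [ 0.51302584 -0.27699591]]
0.1 [[ 0.51496304 -0.24586461]
 [ 0.51189288 -0.2751716 ]]
0.11 [[ 0.51380013 -0.24432619]
 [ 0.51075991 -0.27334728]]
0.12 [[ 0.51263721 -0.24278777]
 [ 0.50962694 -0.27152297]]
```

Call:
{"api": "servo_tool", "payload": {
  "moves": [
    [0.096,0.168,0,0,0,0,100],
    [0.096,0.168,0,0,0,0,100],
    [0.096,0.168,0,0,0,0,100],
    [0.096,0.169,-0.1,0,0,0,100],
    [0,0,-0.15,0,0,0,100],
    [0,0,-0.15,0,0,0,100],
    [0,0,0,0,0,0,100]
  ]
}}

```text
time_s: 1.98
eef_pos: [0.6029, 0.0351, 0.1093]
orientation: [0.479, -0.483, 0.52, -0.516]
wrist_force: [-0.5, -0.7, 0.8]
gripper_width: 0.0853
```

```bash
python3 - <<'E'
from h import *
from scipy.spatial.transform import Rotation as R
o=env.observe(); q=o['orientation']; M=R.from_quat(q[[1,2,3,0]]).as_matrix(); print(o['eef_pos'],M.round(3)[:,0],o['qpos'])
t=imaging.snapshot('top')[:,:,::-1]; s=imaging.snapshot('scene')[:,:,::-1]
a=cv2.resize(t[140:240,180:280],None,fx=4,fy=4,interpolation=cv2.INTER_CUBIC)
b=cv2.resize(s[220:320,230:330],None,fx=4,fy=4,interpolation=cv2.INTER_CUBIC)
cv2.imwrite('pics/app.png',np.hstack([a,b]))
E
```

```text
[0.60286095 0.03513781 0.1092975 ] [-0.074 -0.997  0.001] [ 5.57368039e-02  4.61806054e-01  1.77273336e+00 -3.33762814e-06
  9.14522273e-01  1.70020749e+00]
```

View pics/app.png

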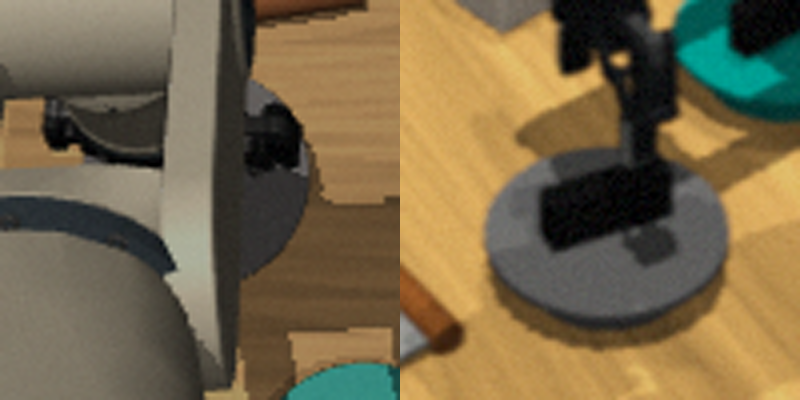

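The scene crop shows the open jaws above the black handle with one finger each side, 4 mm short in x and y. I'll correct that and descend.

Call:
{"api": "servo_tool", "payload": {
  "moves": [
    [0.013,0.011,-0.06,0,0,0,100],
    [0,0,-0.08,0,0,0,100],
    [0,0,-0.07,0,0,0,100],
    [0,0,0,0,0,0,100],
    [0,0,0,0,0,0,0],
    [0,0,0,0,0,0,0],
    [0,0,0,0,0,0,0],
    [0,0,0,0,0,0,0]
  ]
}}

```text
time_s: 3.08
eef_pos: [0.6102, 0.0385, 0.0504]
orientation: [-0.481, 0.481, -0.518, 0.518]
wrist_force: [-0.8, 1.7, 3.7]
gripper_width: 0.0208
```

Call:
{"api": "servo_tool", "payload": {
  "moves": [
    [0,0,0.03,0,0,0,0],
    [0,0,0.1,0,0,0,0],
    [0,0,0.14,0,0,0,0],
    [0,0,0.14,0,0,0,0],
    [0,0,0.1,0,0,0,0],
    [0,0,0,0,0,0,0]
  ]
}}

```text
time_s: 3.82
eef_pos: [0.6111, 0.0384, 0.2053]
orientation: [-0.482, 0.48, -0.517, 0.519]
wrist_force: [-0.4, 1.1, -3.2]
gripper_width: 0.0211
```

```bash
python3 - <<'E'
from h import *
o=env.observe(); print(o)
t=imaging.snapshot('top')[:,:,::-1]; s=imaging.snapshot('scene')[:,:,::-1]
a=cv2.resize(t[130:250,170:290],None,fx=4,fy=4,interpolation=cv2.INTER_CUBIC)
b=cv2.resize(s[140:320,210:360],None,fx=8/3,fy=8/3,interpolation=cv2.INTER_CUBIC)
cv2.imwrite('pics/lift.png',np.hstack([a[:400],b[:400,:400]])); cv2.imwrite('pics/lift_scene.png',s)
E
```

```text
{'time_s': 3.825, 'qpos': array([ 6.03407370e-02,  3.56189916e-01,  1.69045219e+00, -6.79606133e-05,
        1.09028859e+00,  1.70523213e+00]), 'dq': array([-0.00078872,  0.04515599,  0.05011378, -0.00052342, -0.03153409,
        0.00097519]), 'joint_efforts': array([ 5.69644355e-03, -6.30939031e+01, -3.50136924e+01,  9.83216669e-04,
        5.30088488e-01, -3.59410899e-05]), 'eef_pos': array([0.61108164, 0.03839998, 0.20531027]), 'orientation': array([-0.48240392,  0.47988443, -0.51710439,  0.51923063]), 'wrist_force': array([-0.4182349 ,  1.08863025, -3.22426169]), 'moment': array([-0.07668623, -0.03187176,  0.00214756]), 'gripper_width': 0.02113245623534041}
```

View pics/lift.png

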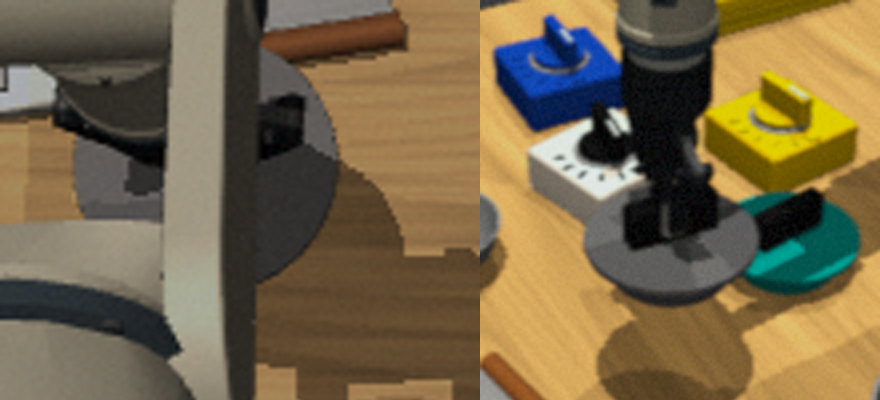

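```bash
cat >> h.py <<'E'
from scipy.optimize import least_squares
def arc(n,im,c,z,angs,R=.077,r0=.066,r1=.09):
    hsv=cv2.cvtColor(np.ascontiguousarray(im),cv2.COLOR_BGR2HSV); pts=[]
    for a in np.radians(angs):
        rr=np.linspace(r0,r1,80); W=np.c_[c[0]+rr*np.cos(a),c[1]+rr*np.sin(a),np.full(80,z)]
        uv=proj(n,W).astype(np.float32)
        T=cv2.remap(hsv[...,1].astype(np.float32),uv[None,:,0].copy(),uv[None,:,1].copy(),1)[0]
        g=np.gradient(cv2.GaussianBlur(T[None],(9,1),2)[0]); i=g.argmax()
        if g[i]>1.5 and 3<i<76: pts.append(W[i,:2])
    P=np.array(pts)
    f=lambda x:np.linalg.norm(P-x,axis=1)-R
    s=least_squares(f,c,loss='soft_l1',f_scale=.001); return s.x,len(P),np.std(f(s.x))
E
python3 - <<'E'
from h import *
t=imaging.snapshot('top')[:,:,::-1]; s=cv2.imread('pics/lift_scene.png')
for z in (.190,.193): print(arc('top',t,(.609,.0384),z,range(-135,-35,3)))
for z in (.185,.193): print(arc('scene',s,(.609,.0384),z,list(range(-40,-20,3))+list(range(80,150,3))))
o=env.observe();print(o['eef_pos'])
E
```

```text
(array([0.60525806, 0.03947296]), 34, np.float64(0.00042672159244822646))
(array([0.60443751, 0.03927491]), 34, np.float64(0.00043446700685918104))
(array([0.60668466, 0.03869549]), 31, np.float64(0.0028742564732233))
(array([0.60923556, 0.04503429]), 29, np.float64(0.0016257957993115908))
[0.60863983 0.03832456 0.20120203]
```

Call:
{"api": "servo_tool", "payload": {
  "moves": [
    [-0.06,0.1,0,0,0,0,0],
    [-0.1,0.172,0,0,0,0,0],
    [-0.1,0.172,0,0,0,0,0],
    [-0.1,0.172,0,0,0,0,0],
    [-0.065,0.11,0,0,0,0,0],
    [-0.04,0.07,0,0,0,0,0],
    [0,0,0,0,0,0,0],
    [0,0,0,0,0,0,0]
  ]
}}

```text
time_s: 4.97
eef_pos: [0.47, 0.2765, 0.2016]
orientation: [0.481, -0.482, 0.518, -0.518]
wrist_force: [-0.3, -0.9, -1.4]
gripper_width: 0.0208
```

```bash
python3 - <<'E'
from h import *
t=imaging.snapshot('top')[:,:,::-1]; s=imaging.snapshot('scene')[:,:,::-1]
cv2.imwrite('pics/over.png',np.hstack([cv2.resize(t[180:290,80:190],None,fx=3.6,fy=3.6),cv2.resize(s[230:340,330:440],None,fx=3.6,fy=3.6)]))
o=env.observe();print(o['eef_pos'],o['qpos'],o['wrist_force'],o['time_s'])
e=o['eef_pos']
z=e[2]-.010
for lo,hi in((-180,180),(-180,0),(0,180),(-135,-35)): print(arc('top',t,e[:2]+[-.0025,.0007],z,range(lo,hi,3)))
E
```

```text
[0.47041189 0.276272   0.20208421] [ 5.28425531e-01  2.61998888e-01  1.83268862e+00 -2.71222291e-04
  1.04791473e+00  2.17423484e+00] [ 0.4662662  -0.27182812 -2.46515435] 5.075
(array([0.4662945 , 0.27431511]), 113, np.float64(0.003913586408059384))
(array([0.46587042, 0.27406853]), 58, np.float64(0.003152582742871144))
(array([0.46654441, 0.2746303 ]), 55, np.float64(0.004490693173908218))
(array([0.46627557, 0.27388716]), 32, np.float64(0.0034328654428044583))
```

View pics/over.png

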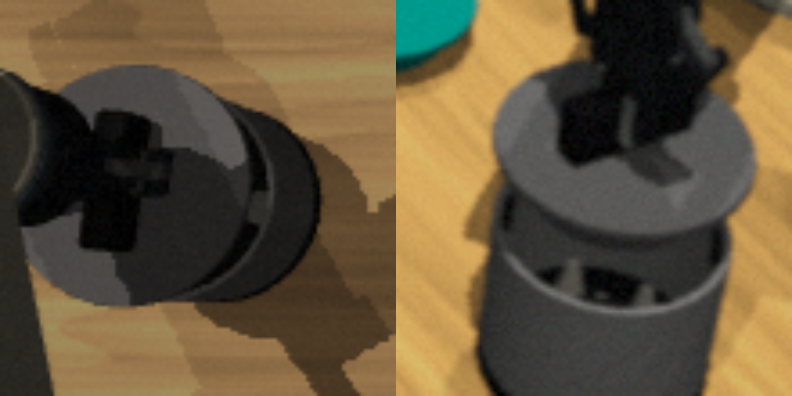

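```bash
python3 - <<'E'
from h import *
t=imaging.snapshot('top')[:,:,::-1]
o=env.observe();print(o['eef_pos'],o['time_s']); e=o['eef_pos']
for dz in (.008,.012): print(arc('top',t,e[:2]+[-.0025,.0007],e[2]-dz,list(range(-30,50,3))+list(range(140,200,3))))
E
```

```text
[0.47053316 0.27627554 0.20227544] 5.125
(array([0.46665924, 0.27334142]), 47, np.float64(0.0009517851105485298))
(array([0.46692624, 0.2754514 ]), 46, np.float64(0.0014292778132250765))
```

Call:
{"api": "servo_tool", "payload": {
  "moves": [
    [-0.002,0.004,-0.06,0,0,0,0],
    [0,0,-0.05,0,0,0,0],
    [0,0,-0.03,0,0,0,0],
    [0,0,-0.015,0,0,0,0],
    [0,0,-0.01,0,0,0,0],
    [0,0,0,0,0,0,0]
  ]
}}

```text
time_s: 5.88
eef_pos: [0.4697, 0.2779, 0.1533]
orientation: [-0.481, 0.481, -0.518, 0.518]
wrist_force: [0.9, -3.6, -1.7]
gripper_width: 0.0208
```

Call:
{"api": "servo_tool", "payload": {
  "moves": [
    [0,0,-0.007,0,0,0,0],
    [0,0,-0.007,0,0,0,0],
    [0,0,0,0,0,0,0]
  ]
}}

```text
time_s: 6.25
eef_pos: [0.4699, 0.2787, 0.1494]
orientation: [0.481, -0.481, 0.518, -0.518]
wrist_force: [-0.2, -1.9, 2.7]
gripper_width: 0.0208
```

Call:
{"api": "servo_tool", "payload": {
  "moves": [
    [0,0,-0.007,0,0,0,0],
    [0,0,-0.007,0,0,0,0],
    [0,0,0,0,0,0,0]
  ]
}}

```text
time_s: 6.62
eef_pos: [0.4701, 0.2789, 0.1449]
orientation: [0.482, -0.481, 0.518, -0.518]
wrist_force: [0.5, 0.4, 1.3]
gripper_width: 0.0212
```

Call:
{"api": "servo_tool", "payload": {
  "moves": [
    [0,0,-0.008,0,0,0,0],
    [0,0,-0.008,0,0,0,0],
    [0,0,0,0,0,0,0]
  ]
}}

```text
time_s: 7.0
eef_pos: [0.4696, 0.2785, 0.1404]
orientation: [0.481, -0.481, 0.518, -0.518]
wrist_force: [-2.4, -1.1, 8.0]
gripper_width: 0.0211
```

Call:
{"api": "servo_tool", "payload": {
  "moves": [
    [0,0,-0.008,0,0,0,0],
    [0,0,-0.008,0,0,0,0],
    [0,0,0,0,0,0,0]
  ]
}}

```text
time_s: 7.38
eef_pos: [0.4697, 0.2785, 0.1402]
orientation: [-0.482, 0.481, -0.518, 0.518]
wrist_force: [-19.0, -9.6, 60.0]
gripper_width: 0.0212
```

Call:
{"api": "servo_tool", "payload": {
  "moves": [
    [0,0,0.012,0,0,0,0],
    [0,0,0.003,0,0,0,0],
    [0,0,0,0,0,0,0]
  ]
}}

```text
time_s: 7.75
eef_pos: [0.4696, 0.2785, 0.1403]
orientation: [0.481, -0.481, 0.518, -0.518]
wrist_force: [-3.1, -2.0, 13.6]
gripper_width: 0.0209
```

```bash
python3 - <<'E'
from h import *
s=imaging.snapshot('scene')[:,:,::-1]
cv2.imwrite('pics/press.png',cv2.resize(s[250:360,330:440],None,fx=5,fy=5,interpolation=cv2.INTER_CUBIC))
print(env.observe()['wrist_force'],env.observe()['moment'],env.observe()['eef_pos'])
E
```

```text
[-4.10340657 -1.27706939 13.3401231 ] [-0.46017368  0.52466306 -0.02329805] [0.46963101 0.27847863 0.14033307]
```

View pics/press.png

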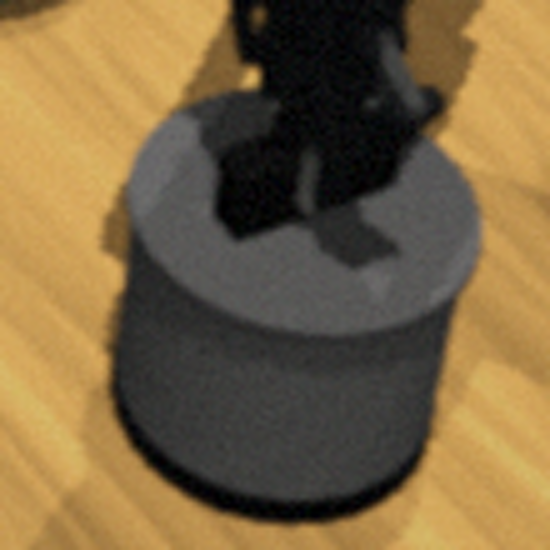

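The flange looks flush on the rim. I'll release, retreat and check.

Call:
{"api": "servo_tool", "payload": {
  "moves": [
    [0,0,0.003,0,0,0,0],
    [0,0,0,0,0,0,100],
    [0,0,0,0,0,0,100],
    [0,0,0,0,0,0,100],
    [0,0,0.06,0,0,0,100],
    [0,0,0.12,0,0,0,100],
    [0.1,-0.1,0.12,0,0,0,100],
    [0.13,-0.15,0.05,0,0,0.3,100]
  ]
}}

```text
time_s: 8.8
eef_pos: [0.5399, 0.2039, 0.2481]
orientation: [0.523, -0.52, 0.477, -0.478]
wrist_force: [1.3, 0.5, 0.0]
gripper_width: 0.0852
```

Call:
{"api": "servo_tool", "payload": {
  "moves": [
    [0.03,-0.2,0,0,0,0.3,100],
    [0.03,-0.2,0,0,0,0.3,100],
    [0.0,-0.2,0,0,0,0.3,100],
    [0,0,0,0,0,0.3,100]
  ]
}}

```text
time_s: 9.3
eef_pos: [0.5564, 0.0195, 0.2455]
orientation: [-0.643, 0.643, -0.294, 0.294]
wrist_force: [-1.0, 0.4, -0.2]
gripper_width: 0.0853
```

```bash
python3 - <<'E'
from h import *
t=imaging.snapshot('top')[:,:,::-1]; s=imaging.snapshot('scene')[:,:,::-1]
cv2.imwrite('pics/chk.png',np.hstack([cv2.resize(t[180:290,80:190],None,fx=3.6,fy=3.6,interpolation=2),cv2.resize(s[250:360,330:440],None,fx=3.6,fy=3.6,interpolation=2)]))
cv2.imwrite('pics/chk_s.png',s);cv2.imwrite('pics/chk_t.png',t)
o=env.observe();print(o['eef_pos'],o['qpos'],o['wrist_force'],o['time_s'])
c=np.array([.4664,.2777])
for z in(.126,.128,.138): print(z,arc('top',t,c,z,list(range(-30,210,3))),arc('scene',s,c,z,list(range(170,330,3))))
E
```

```text
[0.55658879 0.0222774  0.24555094] [3.72286262e-02 2.33808469e-01 1.76500735e+00 1.46604142e-04
 1.14282007e+00 8.96924444e-01] [-0.06344451  0.24368997 -0.2261163 ] 9.4
0.126 (array([0.46643329, 0.27913014]), 60, np.float64(0.0012694769197432322)) (array([0.46645938, 0.2792505 ]), 54, np.float64(0.0010734850375582802))
0.128 (array([0.46620088, 0.27818706]), 61, np.float64(0.0017213042809878063)) (array([0.46813352, 0.2809887 ]), 54, np.float64(0.001077546294383966))
0.138 (array([0.4656458 , 0.27370469]), 63, np.float64(0.0020273691626316727)) (array([0.47290526, 0.2880451 ]), 35, np.float64(0.0015388734877281225))
```

View pics/chk.png

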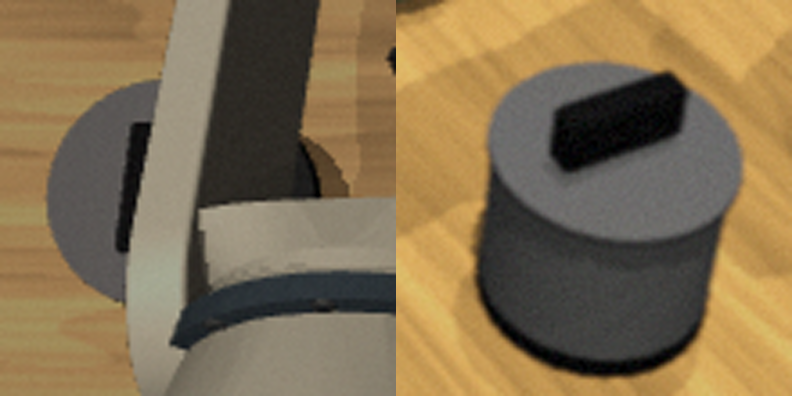

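The lid is flush: the flange fits from the two views agree at z≈0.127, where home is 0.128 for the flange top, and the handle is upright. Next is the white timer. Its pointer is at the first thin bar, so it needs +0.8 rad clockwise.

Call:
{"api": "servo_tool", "payload": {
  "moves": [
    [-0.025,-0.17,0,0,0,0.27,100],
    [-0.025,-0.17,0,0,0,0.27,100],
    [-0.025,-0.17,0,0,0,0.27,100],
    [-0.025,-0.17,0,0,0,0.27,100],
    [-0.025,-0.17,-0.1,0,0,0.27,100],
    [-0.027,-0.168,-0.1,0,0,0,100],
    [0,0,-0.1,0,0,0,100],
    [0,0,0,0,0,0,100]
  ]
}}

```text
time_s: 10.4
eef_pos: [0.5097, -0.281, 0.1534]
orientation: [0.706, -0.704, 0.057, -0.053]
wrist_force: [-0.5, -0.4, -0.1]
gripper_width: 0.0854
```

```bash
python3 - <<'E'
from h import *
from scipy.spatial.transform import Rotation as R
t=imaging.snapshot('top')[:,:,::-1]; s=imaging.snapshot('scene')[:,:,::-1]
cv2.imwrite('pics/tm.png',np.hstack([cv2.resize(t[160:270,295:405],None,fx=3.6,fy=3.6,interpolation=2),cv2.resize(s[130:240,200:310],None,fx=3.6,fy=3.6,interpolation=2)]))
cv2.imwrite('pics/tm_t.png',t);cv2.imwrite('pics/tm_s.png',s)
o=env.observe();q=o['orientation']; M=R.from_quat(q[[1,2,3,0]]).as_matrix()
print(o['eef_pos'],np.degrees(np.arctan2(M[1,0],M[0,0])),o['qpos'],o['time_s'])
# handle top triangulation
for n,im,r in(('top',t,(80,180,190,290)),('scene',s,(355,250,430,310))):
    z=np.zeros(im.shape[:2],np.uint8); z[r[1]:r[3],r[0]:r[2]]=((im.max(2)<45))[r[1]:r[3],r[0]:r[2]]
cv2.imwrite('pics/lidnow.png',np.hstack([cv2.resize(t[180:290,80:190],None,fx=3.6,fy=3.6,interpolation=2),cv2.resize(s[250:360,330:440],None,fx=3.6,fy=3.6,interpolation=2)]))
E
```

```text
[ 0.51162753 -0.28132846  0.15617252] -8.778796370826552 [-5.05393066e-01  3.71747374e-01  1.79117572e+00  1.66066502e-04
  9.78625986e-01 -3.52266859e-01] 10.5
```

View pics/tm.png

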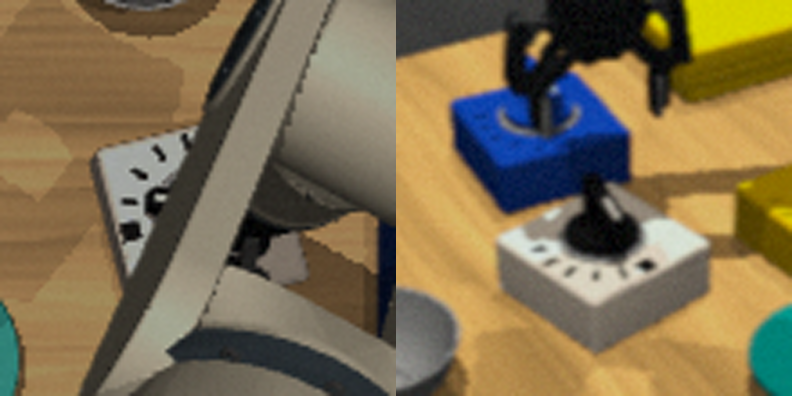

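View pics/lidnow.png

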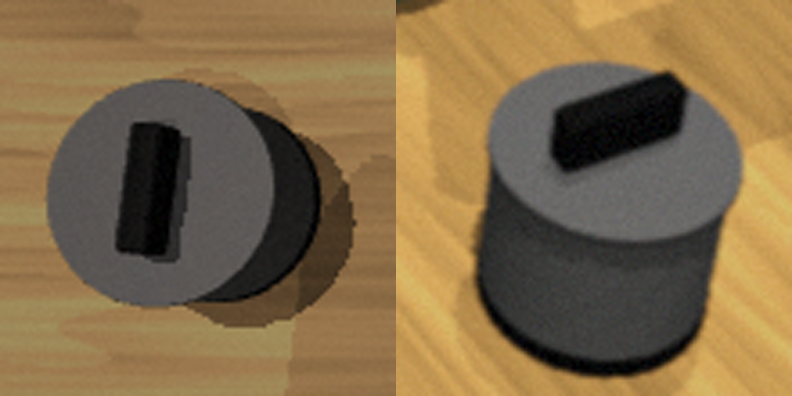

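Lid flush in both views. The gripper is above the white knob with its jaws astride the bar, so I'll descend and grip.

Call:
{"api": "servo_tool", "payload": {
  "moves": [
    [0,-0.009,-0.1,0,0,0,100],
    [0,0,-0.1,0,0,0,100],
    [0,0,-0.07,0,0,0,100],
    [0,0,0,0,0,0,100],
    [0,0,0,0,0,0,100]
  ]
}}

```text
time_s: 11.12
eef_pos: [0.5123, -0.2848, 0.0763]
orientation: [-0.705, 0.705, -0.053, 0.055]
wrist_force: [0.2, 0.3, 0.3]
gripper_width: 0.0852
```

Call:
{"api": "servo_tool", "payload": {
  "moves": [
    [0,0,0,0,0,0,0],
    [0,0,0,0,0,0,0],
    [0,0,0,0,0,0,0],
    [0,0,0,0,0,0,0]
  ]
}}

```text
time_s: 11.62
eef_pos: [0.5103, -0.2847, 0.0749]
orientation: [0.705, -0.705, 0.054, -0.053]
wrist_force: [-4.0, -0.1, 16.9]
gripper_width: 0.0152
```

Call:
{"api": "servo_tool", "payload": {
  "moves": [
    [0,0,0.007,0,0,0,0],
    [0,0,0,0,0,-0.25,0],
    [0,0,0,0,0,-0.25,0],
    [0,0,0,0,0,-0.25,0],
    [0,0,0,0,0,-0.25,0],
    [0,0,0,0,0,-0.25,0],
    [0,0,0,0,0,-0.25,0],
    [0,0,0,0,0,-0.03,0]
  ]
}}

```text
time_s: 12.62
eef_pos: [0.5115, -0.2855, 0.0752]
orientation: [-0.628, 0.628, -0.325, 0.326]
wrist_force: [6.2, -7.1, -20.2]
gripper_width: 0.0145
```

Call:
{"api": "servo_tool", "payload": {
  "moves": [
    [0,0,0,0,0,0,0],
    [0,0,0,0,0,0,0]
  ]
}}

```text
time_s: 12.88
eef_pos: [0.5114, -0.2855, 0.0752]
orientation: [-0.628, 0.628, -0.324, 0.325]
wrist_force: [5.8, -6.5, -20.6]
gripper_width: 0.0151
```

```bash
python3 - <<'E'
from h import *
from scipy.spatial.transform import Rotation as R
s=imaging.snapshot('scene')[:,:,::-1]
cv2.imwrite('pics/tm2.png',cv2.resize(s[130:240,200:310],None,fx=5,fy=5,interpolation=2))
o=env.observe();q=o['orientation']; M=R.from_quat(q[[1,2,3,0]]).as_matrix()
print(o['eef_pos'],np.degrees(np.arctan2(M[1,0],M[0,0])),o['wrist_force'],o['moment'],o['time_s'])
E
```

```text
[ 0.51145038 -0.28545104  0.07520872] -54.63586093075348 [  5.6748569   -6.85837835 -21.2609488 ] [-1.15220517 -1.11546395  0.03447614] 12.925
```

View pics/tm2.png

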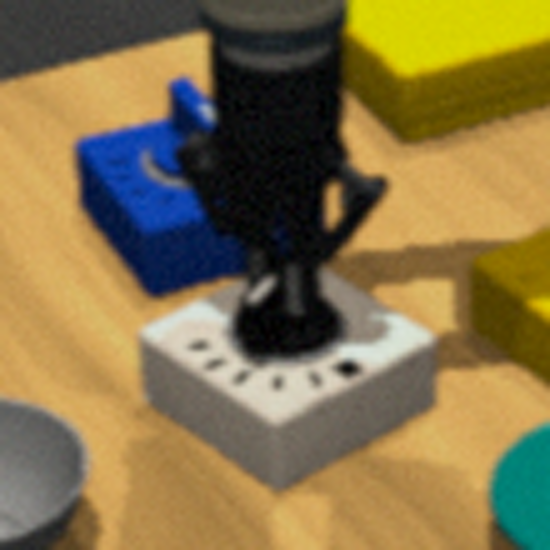

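Jaw yaw is −54.6°, against a target of −54.9°. Releasing and withdrawing.

Call:
{"api": "servo_tool", "payload": {
  "moves": [
    [0,0,-0.004,0,0,0,0],
    [0,0,0,0,0,0,100],
    [0,0,0,0,0,0,100],
    [0,0,0,0,0,0,100],
    [0,0,0.06,0,0,0,100],
    [0,0,0.15,0,0,0,100],
    [0,0,0.15,0,0,0,100],
    [-0.05,-0.19,0,0,0,0,100]
  ]
}}

```text
time_s: 13.92
eef_pos: [0.4992, -0.3413, 0.1893]
orientation: [-0.629, 0.629, -0.32, 0.326]
wrist_force: [0.6, -0.8, -0.8]
gripper_width: 0.085
```

Call:
{"api": "servo_tool", "payload": {
  "moves": [
    [-0.1,-0.17,0,0,0,0,100],
    [-0.1,-0.17,0,0,0,0,100],
    [-0.1,-0.17,0,0,0,0,100],
    [-0.1,-0.17,0,0,0,0,100],
    [0,0,0,0,0,0,100],
    [0,0,0,0,0,0,100]
  ]
}}

```text
time_s: 14.68
eef_pos: [0.376, -0.5455, 0.1843]
orientation: [0.628, -0.628, 0.325, -0.325]
wrist_force: [0.3, 0.5, -0.0]
gripper_width: 0.0856
```

```bash
python3 - <<'E'
from h import *
t=imaging.snapshot('top')[:,:,::-1]; s=imaging.snapshot('scene')[:,:,::-1]
cv2.imwrite('pics/end_t.png',t)
cv2.imwrite('pics/end.png',np.hstack([cv2.resize(t[180:260,310:390],None,fx=4.9,fy=4.9,interpolation=2),cv2.resize(s[160:240,217:297],None,fx=4.9,fy=4.9,interpolation=2)]))
o=env.observe();print(o['eef_pos'],o['wrist_force'],o['time_s'])
c=np.array([.4664,.2777])
z=.128; print(arc('top',t,c,z,list(range(-30,210,3))),arc('scene',s,c,z,list(range(170,330,3))))
# white line angle
hsv=cv2.cvtColor(np.ascontiguousarray(t),cv2.COLOR_BGR2HSV)
m=((hsv[...,2]>100)).astype(np.uint8); z=np.zeros_like(m); cx,cy=proj('top',[.511,-.284,.1])[0]
print(cx,cy)
yy,xx=np.mgrid[:420,:560]; z=((m>0)&(np.hypot(xx-cx,yy-cy)<17)).astype(np.uint8)
for cc in cv2.findContours(z,0,1)[0]:
    if len(cc)>3:
        p=cc[:,0]; print(cv2.contourArea(cc),p.mean(0),cv2.minAreaRect(cc)); d=onz('top',[p.mean(0)],.1)[0,:2]-[.511,-.284]; print(np.degrees(np.arctan2(d[1],d[0])),np.hypot(*d))
E
```

```text
[ 0.37671845 -0.54470667  0.18407684] [ 0.30681103 -0.2206582   0.72216542] 14.775
(array([0.46632162, 0.27822427]), 80, np.float64(0.0009916225656546123)) (array([0.46826395, 0.28111277]), 54, np.float64(0.0009585673802919902))
353.26043995774035 216.61406331819967
11.5 [347.84210526 207.73684211] ((347.84002685546875, 207.62001037597656), (10.800000190734863, 1.8000000715255737), 53.13010025024414)
30.309054225952835 0.026072509234659924
269.0 [353.17088608 218.55063291] ((353.2500305175781, 216.75003051757812), (32.52690887451172, 33.23401641845703), 45.0)
175.98718704058464 0.004914388929175562
```

View pics/end.png

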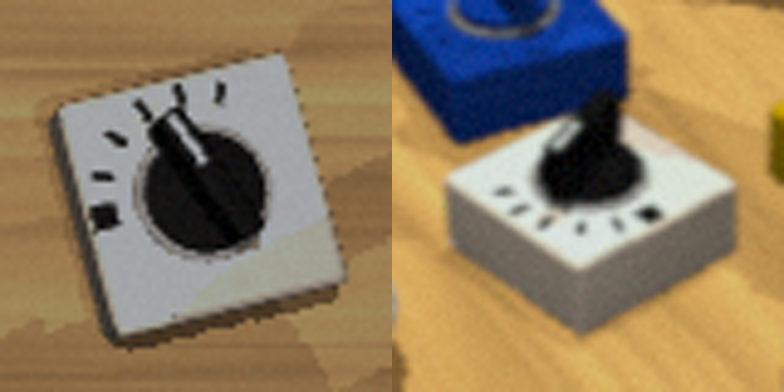

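View pics/end_t.png

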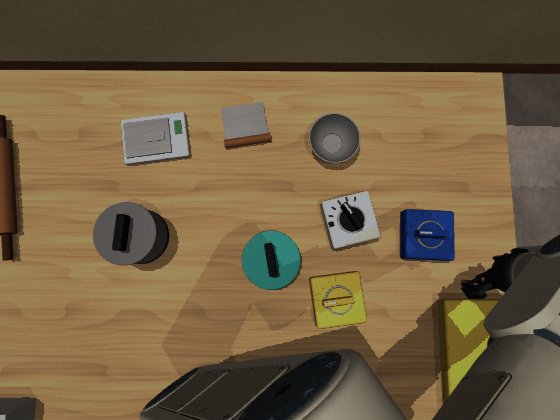

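```bash
python3 - <<'E'
from workcell import env
print(env.job_done()); print(env.observe()['time_s'])
E
```

```text
the job is handed in; nothing more can be done
None
the job is handed in; nothing more can be done
```

The job is handed in: the grey lid is pressed home on the pot, and the white timer's knob is at its third click. It took about 15 s of the 58 s allowed, and no verdict was reported.

- **Lid:** I lowered it onto the catches while holding it and pressed to a hard stop. The wrist force peaked at 60 N (limit 120 N). After release it looks flush in both views. The top view puts the flange centre within 1 mm of the pot's centre. The scene view, at the same assumed height of 128 mm, puts it about 4 mm away. The two views agree if the flange top is at about 126–127 mm, which is within the 2 mm calibration error. I judged the level by eye.
- **Timer:** the knob started at the first click. I gripped its bar, turned it 0.8 rad clockwise and let go. The pointer line's direction reads 37° and its position relative to the axis reads 30°. The third click should be at 35°, and the neighbouring clicks at 58° and 12°.
- **Rest of the scene:** the scale, bowl and scraper are where they were in the final top image. The gripper is open and clear of everything, with about 0.8 N on the wrist.

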